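# Sort tools and rolls back into their trays after a repair

## Robot

A 7-joint arm with a two-finger parallel gripper is mounted at the origin on a cart in front of the work surface, level with it; the furniture and walls round the work are solid. World frame = base frame: x ahead of the robot, y to its left, z up, the work surface at z = 0. Lengths are in m, angles in rad, forces in N, time in s.
With the tool pointing down it reaches from about 0.35 to 0.9 m from the base axis. Payload 8.1 kg.
Tool frame: the origin (TCP) lies at the centre of the arm's flange, where the gripper is bolted on; the fingertips stand 178 mm ahead of it and the grasp point (between the pads) lies 159 mm ahead of it; z points along the fingers, y is the line along which they close (so a half turn about z gives the same grasp; the last joint's range is limited). The gripper opens to 92 mm and grips with 3 to 60 N. Pads are 19 mm wide; open, the fingers measure 130 mm over their backs; the gripper's body (75 mm by 190 mm) begins 47 mm behind the grasp point.
Start: joints at [-1.385, 0.434, 0.025, 1.573, -0.012, 1.134, -0.075], TCP at [0.178, 0.599, 0.405] pointing down, gripper open.
Joint ranges: [-2.62, 2.62], [-0.44, 2.09], [-1.27, 1.32], [0.08, 2.57], [-1.32, 4.46], [0.12, 2], [-2.74, 2.74]. Speed limits (rad/s): [2.22, 2.22, 3.01, 3.01, 3.14, 3.14, 3.14].

## Interface

Orientations are given as a rotation vector (axis times angle).
In Python, from cell import arm gives the robot as it stands. The module is installed in compiled form; this text tells all that it offers.
- The arm moves only by the shell command python3 -m inch 'ROWS' [FORCE]. ROWS is text: rows parted by semicolons, each of 5 numbers parted by spaces: the shift along the tool's x, y, z in m, then the turn about the tool's z in rad, then the finger opening in m, from 0 to 0.0918. In form: x y z roll fingers; .... A call has 1 to 5 rows; each row is the pose to reach, as a shift and turn from the pose commanded when the call began, along the tool's axes at that moment; what a row does not reach only later rows make up. A row lasts 1/10 s, in which the tool goes at most 50 mm and 8.59 degrees, less where a joint would pass 70% of its speed; a pose out of reach is approached as far as the arm can. A call with a gripper value outside its range is refused whole. The fingers move at their own pace and stop on an object; FORCE is the grip in N (left out, the last holds). Time passes only in rows, so rows that repeat a pose let the fingers close. It gives the time, the measured TCP pose, the force, the opening and the grip force at its end, in the units of the state.
- arm.observe(): the state, without advancing time (a new reading comes with each control period).
- arm.get_image(name): name is "scene" or "top"; returns the picture (384x512x3 uint8, red, green, blue); there is no depth.
- arm.get_calibration(name): a dict with "intrinsics" (3x3 intrinsics, pixels), "distortion" ([k1, k2, p1, p2, k3] as OpenCV has them; the pictures are not rectified), "pose" (4x4, takes a point from camera to world coordinates). Camera axes: x right, y up, looking along -z (the intrinsics and any distortion apply to the point x, -y, -z); pixel columns grow to the right and rows downward; lengths in m; the calibration is good to about 2 mm. A picture is of the moment at which its call begins. get_calibration takes no time and is no camera call.
- arm.sign_off(): hands the job in; it is judged then, once.
Trained networks look in the newest picture that a camera, given by its name, has taken for a name from the list of things; names that differ only in an ending like _2 or _b are one class to them, and where a whole thing is asked for, a point or a joint stands for the part that bears it (a point fixed in the world has none). Each returns a list of dicts, best first, with "conf" (0 to 1); they miss things now and then, are a little off and sometimes report something else, mostly with a low value. They report only what shows in the picture. A call takes as long as a camera call. They do not tell look-alikes from the thing itself.
- arm.look_for(camera, query): "point" ([row, column] in pixels, amid what is visible of it).
- arm.silhouettes(camera, query): "region" (384x512 bool, what is visible of it) and "point" ([row, column] in pixels, amid what is visible of it).
- arm.place_of(camera, query): "point" ([row, column] in pixels: a listed point, or the origin of a listed thing).
The state is a dict: "clock": time; "joints": joint angles; "dq": joint speeds; "joint_efforts": joint torques, N m; "position": TCP position; "ee_rot": TCP orientation; "force": force on the tool from outside, world axes, zero at the start; "ft_torque": the same for the moment, N m; "width": opening from 0.0 (shut) to 1.0 (fully open); "gripper_force": force on a finger pad.
Only numpy, scipy, OpenCV 4.12 (cv2) and the standard library are available. Lean on these libraries where they do the work, as an engineer would, in place of code of your own. Each camera call takes 0.05 s, during which the arm holds its last target. There are 200 camera calls.

## Task

Tidy up after the repair: put the screwdriver and the flush cutters into the tray with the two long lanes, one tool to a lane, and the roll of amber tape and the spool of solder into the smaller tray with the two short bays, one roll to a bay. Which lane or bay each takes does not matter, but all four must lie flat on the tray floors. Leave the screw box and the flux syringe where they are on the bench.

Things in the scene. Friction and masses are not known exactly. Their poses are not given: they have to be found in the camera images.
- screwdriver: Precision screwdriver lying flat, 13 x 147 x 13 mm, dark grip. Origin at the middle of its length, at its underside (it lies about 2 mm low: on the bench its origin reads about z = -2 mm and the solid part of the grip fills about 0 to 9 mm above the bench). Long axis = its y, blade towards +y. Take it across its x by the 12 mm wide grip, which runs from y = -60 to +24 mm, best about 15 mm to the -y side of the origin. About 30 g.
- cutters: Closed flush cutters with red handles lying flat, 41 x 115 x 9 mm. Origin at the centre, at the underside; long axis = its y, handles towards +y (y = -24 to +58 mm, about 40 mm across in x), jaws towards -y. Best taken across its x about 12 mm to the +y side of the origin. About 70 g.
- tape_roll: Roll of amber tape lying flat, 52 mm outer diameter, 12 mm high. Origin at the centre of its underside, z up. About 25 g.
- solder_spool: Spool of solder wire standing on its flange, 47 mm diameter (two flanges 4 mm thick, a thinner core between), 25 mm high. Origin at the centre of its underside, z up. About 160 g.
- tool_tray: The larger grey plastic tray, fixed to the bench: 186 (x) x 192 (y) x 16 mm high, open on top. A divider along its x, 4 mm thick and 12 mm high, parts it into two equal long lanes, each 178 (x) x 90 (y) mm inside, centred at y = +47 and -47 mm. Walls 4 mm thick, 16 mm high; floor 3 mm thick. Origin at the centre of its underside; white label cards on its -x side.
- roll_tray: The smaller grey plastic tray, fixed to the bench: 118 (x) x 172 (y) x 16 mm high, open on top. A divider along its x, 4 mm thick and 12 mm high, parts it into two equal short bays, each 110 (x) x 80 (y) mm inside, centred at y = +42 and -42 mm. Walls 4 mm thick, 16 mm high; floor 3 mm thick. Origin at the centre of its underside; white label cards on its -x side.
- screw_box: Small clear box of screws, 32 x 37 x 12 mm, loose; to be left alone. Origin at the centre of its underside. It lies beside a fixed microscope 0.31 m tall at the back of the bench, whose front is at x = 0.61 m, y = -0.30 to -0.12 m: carry things past in front of that.
- flux_syringe: Amber flux syringe lying flat, 21 x 96 x 21 mm, long axis = its y, loose; to be left alone. Origin at the centre of its underside.
Not all that is in view belongs to the job. What is shaped like the tape_roll but turquoise is not meant.

How it is judged:
By the outcome, as a careful person would: the job done as asked, in the order asked, and still so for the second after the job is handed in, with the robot touching nothing.
It also fails if it takes over 96 s, if anything falls off the work surface, if the arm or the gripper's body presses on something with over 40 N, if the wrist force passes 120 N, or if a joint passes its speed limit or range.

## Working session

There is one attempt and no reset: what is moved stays moved. The work goes in short steps, Python scripts to look and compute and a shell command to move; the robot and the scene stay as the last step left them, time stands still between calls to the robot, and variables do not carry over. Pictures are saved under pics/ and viewed, at most 14 in all, crops included, and the job is handed in when it is done.

```bash
mkdir -p pics
cat > h.py <<'E'
from cell import arm
import numpy as np, cv2
from scipy.spatial.transform import Rotation as R
def pix2w(cam,p,z=0.0):
    c=arm.get_calibration(cam);K=np.array(c["intrinsics"]);D=np.array(c["distortion"],float);T=np.array(c["pose"])
    u=cv2.undistortPoints(np.array([[[p[1],p[0]]]],float),K,D)[0,0]
    d=T[:3,:3]@np.array([u[0],-u[1],-1.]);o=T[:3,3]
    return o+d*(z-o[2])/d[2]
def save(cam,name):
    im=arm.get_image(cam);cv2.imwrite(f"pics/{name}.png",im[:,:,::-1]);return im
E
python3 - <<'E'
from h import *
s=arm.observe();print(s)
save("scene","s0");save("top","t0")
for c in("scene","top"):
    print(c,np.round(arm.get_calibration(c)["pose"],3).tolist())
for q in["screwdriver","cutters","tape_roll","solder_spool","tool_tray","roll_tray","screw_box","flux_syringe"]:
    for c in ("top","scene"):
        for r in arm.place_of(c,q)[:3]:
            print(q,c,round(r["conf"],2),np.round(r["point"]),np.round(pix2w(c,r["point"]),3))
E
```

```text
{'clock': 0.0, 'joints': array([-1.38461254,  0.43521536,  0.02495137,  1.57413869, -0.0116277 ,
        1.13400751, -0.07508136]), 'dq': array([ 0.00063978,  0.00121463,  0.0020978 , -0.00023049, -0.00033327,
        0.00166543, -0.00088618]), 'joint_efforts': array([ 5.16036835e-05, -6.67837930e+01,  9.84945931e-01, -3.14455605e+01,
       -6.05812389e-02,  4.28121944e-02,  1.20878394e-04]), 'position': array([0.17793699, 0.59887273, 0.40393314]), 'ee_rot': array([-4.52096237e-01, -3.10876858e+00,  2.54366685e-03]), 'force': array([-0.65501135,  0.50580295,  0.52241396]), 'ft_torque': array([-0.00626838,  0.02854055,  0.00366306]), 'gripper_force': 0.0, 'width': 1.0000458448324103}
scene [[-0.635, 0.484, -0.601, -0.194], [-0.772, -0.419, 0.478, 0.519], [-0.02, 0.768, 0.64, 0.743], [0.0, 0.0, 0.0, 1.0]]
top [[-0.018, 0.998, -0.068, 0.418], [-1.0, -0.019, -0.01, -0.015], [-0.011, 0.068, 0.998, 1.328], [0.0, 0.0, 0.0, 1.0]]
screwdriver top 0.67 [200. 197.] [0.473 0.159 0.   ]
screwdriver scene 0.5 [233. 205.] [0.482 0.157 0.   ]
screwdriver scene 0.4 [190. 275.] [ 0.498 -0.121  0.   ]
[... 436 characters left out ...]
l top 0.52 [190. 304.] [ 0.494 -0.136  0.   ]
solder_spool scene 0.49 [187. 276.] [ 0.508 -0.135  0.   ]
tool_tray top 0.83 [187. 132.] [0.511 0.337 0.   ]
tool_tray scene 0.85 [258. 141.] [0.514 0.342 0.   ]
tool_tray scene 0.68 [218. 239.] [0.467 0.048 0.   ]
roll_tray top 0.67 [189. 384.] [ 0.493 -0.357  0.   ]
roll_tray scene 0.9 [163. 326.] [ 0.494 -0.36   0.   ]
roll_tray scene 0.21 [208. 263.] [ 0.455 -0.034  0.   ]
screw_box top 0.66 [145. 276.] [ 0.621 -0.063  0.   ]
screw_box scene 0.6 [181. 238.] [ 0.615 -0.062  0.   ]
screw_box scene 0.18 [207. 261.] [ 0.464 -0.034  0.   ]
flux_syringe top 0.68 [151. 228.] [0.607 0.072 0.   ]
flux_syringe scene 0.5 [194. 206.] [0.63  0.057 0.   ]
```

Run:
```python
import cv2
t=cv2.imread("pics/t0.png")[115:275,90:430]
cv2.imwrite("pics/t0c.png",cv2.resize(t,None,fx=2.35,fy=2.35,interpolation=cv2.INTER_CUBIC))
s=cv2.imread("pics/s0.png")[110:310,60:390]
cv2.imwrite("pics/s0c.png",cv2.resize(s,None,fx=2.4,fy=2.4,interpolation=cv2.INTER_CUBIC))
```

```text
(no output)
```

View pics/t0c.png

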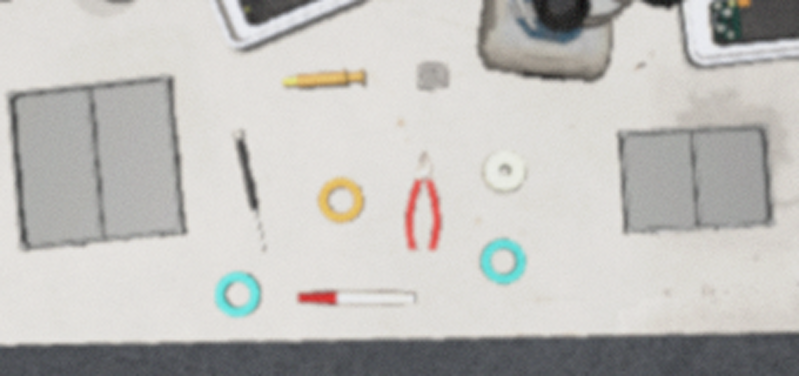

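View pics/s0c.png

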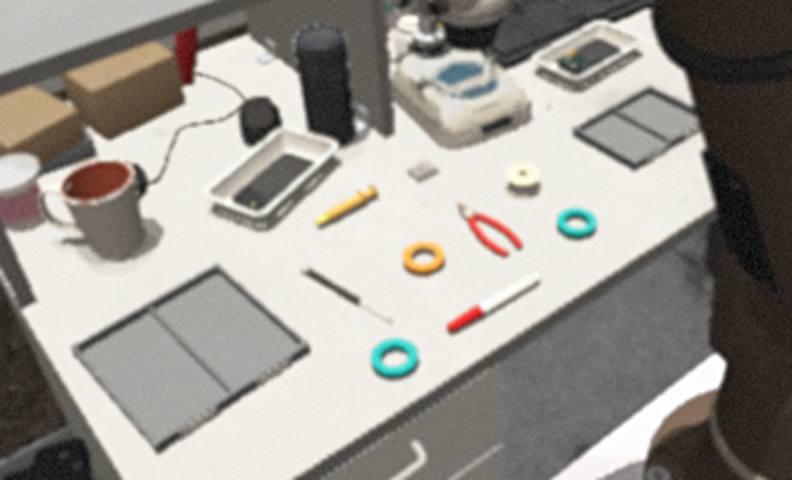

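The top crop (2.35x) shows the amber roll at (row 200, col 235). Its look-alikes are the two turquoise rolls at (240,191) and (226,304). The screwdriver is at (196,197) with its blade toward the robot, and the red and white marker at (241,241) could be mistaken for it. The cutters are at (201,270) with the jaws away from the robot. The spool is the cream disc at (188,304). I choose the amber roll, dark screwdriver, red-handled cutters and cream spool. Next I'll measure the axes and take the close crop.

Run:
```python
from h import *
im=save("top","t1")
def reg(q,cam="top"):
    return max(arm.silhouettes(cam,q),key=lambda r:r["conf"])["region"] 
def info(m,z,n):
    P=np.array([pix2w("top",p,z)[:2] for p in np.argwhere(m)])
    (cx,cy),wh,a=cv2.minAreaRect((P*1000).astype(np.float32))
    c=P.mean(0);w,v=np.linalg.eigh(np.cov(P.T));d=v[:,1]
    pr=(P-c)@d
    print(n,len(P),"mean",c.round(4),"rect",round(cx,1),round(cy,1),np.round(wh,1),round(a,1),"axis",d.round(3),"deg",np.degrees(np.arctan2(d[1],d[0])).round(1),"ext",pr.min().round(3),pr.max().round(3))
for q,z in[("screwdriver",.005),("cutters",.008),("solder_spool",.025),("tool_tray",.016),("roll_tray",.016),("flux_syringe",.01),("screw_box",.006)]:
    try: info(reg(q),z,q)
    except Exception as e: print(q,e)
hsv=cv2.cvtColor(im,cv2.COLOR_RGB2HSV)
for n,(r,c),lo,hi,z in[("amber",(200,235),(8,70,100),(30,255,255),.012),("red",(203,270),(0,90,80),(8,255,255),.008)]:
    m=cv2.inRange(hsv,lo,hi)>0; k=np.zeros_like(m);k[r-28:r+28,c-22:c+22]=1
    info(m&k,z,n)
g=cv2.cvtColor(im,cv2.COLOR_RGB2GRAY)
k=np.zeros_like(g,bool);k[165:225,185:206]=1
info((g<110)&k,.006,"dark grip")
cv2.imwrite("pics/t1c.png",cv2.resize(im[160:260,180:320,::-1],None,fx=5.5,fy=5.5,interpolation=cv2.INTER_CUBIC))
```

```text
screwdriver 115 mean [0.5077 0.1645] rect 508.1 164.4 [90.6 10.2] 12.0 axis [-0.978 -0.207] deg -168.1 ext -0.046 0.045
cutters 242 mean [ 0.4655 -0.0414] rect 465.8 -40.3 [ 38.3 104. ] 88.8 axis [-0.998  0.058] deg 176.7 ext -0.052 0.052
solder_spool 172 mean [0.5069 0.162 ] rect 505.8 161.3 [97.8 14.4] 12.0 axis [-0.977 -0.212] deg -167.7 ext -0.048 0.05
tool_tray time passes only in moves, steps and waits
roll_tray 2791 mean [ 0.4888 -0.3593] rect 488.8 -359.4 [119.4 175.6] 1.8 axis [-0.013  1.   ] deg 90.7 ext -0.088 0.088
flux_syringe 173 mean [0.6141 0.0705] rect 614.0 71.2 [15.3 91.5] 3.3 axis [-0.055  0.999] deg 93.1 ext -0.045 0.046
screw_box max() iterable argument is empty
amber 183 mean [0.4707 0.0534] rect 470.0 52.5 [49.2 49.2] 89.2 axis [-0.374  0.927] deg 112.0 ext -0.025 0.025
red 165 mean [ 0.452  -0.0414] rect 452.0 -41.4 [35.6 76.5] 88.9 axis [-0.999  0.037] deg 177.9 ext -0.038 0.039
dark grip 57 mean [0.5027 0.1625] rect 502.6 162.1 [79.1  6.3] 12.0 axis [-0.98  -0.201] deg -168.4 ext -0.039 0.04
```

View pics/t1c.png

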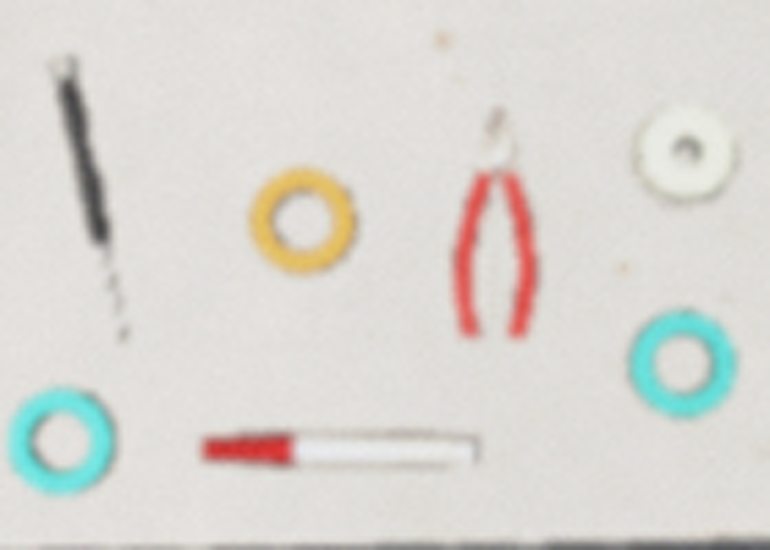

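The close crop confirms the choices: the dark screwdriver on the left, the amber ring at (300,220), the red cutters at (497,230) and the cream spool at (688,152). Next come the tray angles from the saved picture, and the first move.

```bash
cat > go.py <<'E'
import sys
from h import *
def goto(x,y,z,deg):
    s=arm.observe();Rm=R.from_rotvec(s["ee_rot"]).as_matrix()
    d=Rm.T@(np.array([x,y,z])-s["position"])
    a=np.degrees(np.arctan2(Rm[1,1],Rm[0,1]));t=(deg-a+90)%180-90
    print("clk",round(s["clock"],2),"pos",s["position"].round(4),"closeang",round(a,1),"tilt",Rm[2,2].round(4),"F",s["force"].round(1))
    print("shift",d.round(4),"roll",round(-np.radians(t),3),"j",s["joints"].round(2))
if __name__=="__main__": goto(*map(float,sys.argv[1:5]))
E
python3 - <<'E'
from h import *
for n,cs in[("tool",[(10,93),(172,77),(186,233),(23,248)]),("roll",[(619,132),(766,126),(772,225),(626,232)])]:
    P=np.array([pix2w("top",(115+y/2.35,90+x/2.35),.016)[:2] for x,y in cs])
    print(n,P.round(3).tolist(),"c",P.mean(0).round(4),"xdir",np.degrees(np.arctan2(*((P[0]+P[1]-P[2]-P[3])[::-1]))).round(1),"ydir",np.degrees(np.arctan2(*((P[0]+P[3]-P[1]-P[2])[::-1]))).round(1))
print("spool",pix2w("top",(187.6,305),.025).round(4))
E
python3 go.py 0.500 0.162 0.28 101.7
```

```text
tool [[0.602, 0.439], [0.617, 0.248], [0.434, 0.232], [0.42, 0.423]] c [0.5185 0.3355] xdir 4.9 ydir 94.4
roll [[0.542, -0.272], [0.546, -0.443], [0.431, -0.446], [0.426, -0.276]] c [ 0.4866 -0.3594] xdir 1.7 ydir 91.5
spool [ 0.4995 -0.138   0.025 ]
clk 1.3 pos [0.178  0.5991 0.4047] closeang 73.4 tilt -1.0 F [ 0.3 -0.5  0.4]
shift [-0.4332 -0.3273  0.1247] roll -0.493 j [-1.38  0.43  0.02  1.57 -0.01  1.13 -0.08]
```

```bash
python3 -m inch '-0.433 -0.327 0 -0.493 0.05; -0.433 -0.327 0 -0.493 0.05; -0.433 -0.327 0 -0.493 0.05; -0.433 -0.327 0 -0.493 0.05; -0.433 -0.327 0 -0.493 0.05'; python3 go.py 0.500 0.162 0.28 101.7
```

```text
clock: 1.8
position: [0.3273, 0.3961, 0.4049]
ee_rot: [-0.323, 3.125, 0.001]
force: [0.9, 0.8, 0.4]
width: 0.617
gripper_force: 0.0
clk 1.8 pos [0.3273 0.3961 0.4049] closeang 101.8 tilt -1.0 F [0.9 0.8 0.4]
shift [-0.1212 -0.2645  0.1249] roll 0.002 j [-0.97  0.26 -0.02  1.84  0.    1.05  0.79]
```

```bash
python3 -m inch '-0.121 -0.264 0.08 0 0.05; -0.121 -0.264 0.08 0 0.05; -0.121 -0.264 0.08 0 0.05; -0.121 -0.264 0.08 0 0.05; -0.121 -0.264 0.08 0 0.05' >/dev/null; python3 -m inch '-0.02 -0.04 0.02 0 0.05; -0.02 -0.04 0.045 0 0.05;-0.02 -0.04 0.045 0 0.05'; python3 go.py 0.500 0.162 0.1805 101.7
```

```text
clock: 2.6
position: [0.4963, 0.167, 0.2909]
ee_rot: [0.315, -3.121, 0.003]
force: [-1.5, 0.5, -0.8]
width: 0.542
gripper_force: 0.0
clk 2.6 pos [0.4963 0.167  0.2909] closeang 101.5 tilt -1.0 F [-1.5  0.5 -0.8]
shift [-0.0031 -0.0054  0.1104] roll -0.003 j [-0.51  0.4   0.11  1.96 -0.06  0.79  1.4 ]
```

```bash
python3 -m inch '-0.003 -0.0055 0.04 0 0.05; -0.003 -0.0055 0.08 0 0.05; -0.003 -0.0055 0.1 0 0.05; -0.003 -0.0055 0.11 0 0.05; -0.003 -0.0055 0.11 0 0.05'; python3 go.py 0.500 0.162 0.1805 101.7
python3 - <<'E'
from h import *
im=arm.get_image("scene");cv2.imwrite("pics/s2.png",cv2.resize(im[170:290,130:290,::-1],None,fx=4.5,fy=4.5,interpolation=cv2.INTER_CUBIC))
E
```

```text
clock: 3.1
position: [0.5004, 0.1649, 0.1832]
ee_rot: [0.322, -3.124, -0.0]
force: [-0.0, -0.6, 0.5]
width: 0.545
gripper_force: 0.0
clk 3.1 pos [0.5004 0.1649 0.1832] closeang 101.8 tilt -1.0 F [-0.  -0.6  0.5]
shift [ 0.001  -0.0027  0.0027] roll 0.002 j [-0.48  0.57  0.08  2.03 -0.08  0.55  1.44]
```

View pics/s2.png

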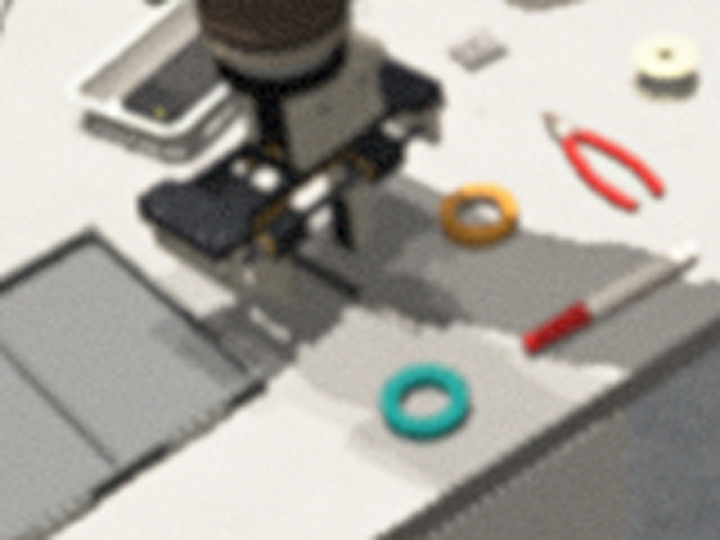

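The fingers straddle the dark grip, with the screwdriver visible at (325,270). I'll lower slightly and close.

```bash
python3 -m inch '0 -0.0025 0.003 0 0.05; 0 -0.0025 0.003 0 0; 0 -0.0025 0.003 0 0; 0 -0.0025 0.003 0 0; 0 -0.0025 0.003 0 0' 25;  python3 -m inch '0 0 0 0 0; 0 0 0 0 0; 0 0 0 0 0';python3 go.py 0.500 0.162 0.1805 101.7
```

```text
clock: 3.65
position: [0.5014, 0.1615, 0.1806]
ee_rot: [-0.32, 3.125, 0.0]
force: [-0.8, -0.1, 1.4]
width: 0.244
gripper_force: 0.0
clock: 3.95
position: [0.5013, 0.1615, 0.1804]
ee_rot: [-0.32, 3.125, 0.0]
force: [-1.9, 0.2, 1.5]
width: 0.119
gripper_force: 25.0
clk 3.95 pos [0.5013 0.1615 0.1804] closeang 101.7 tilt -1.0 F [-1.9  0.2  1.5]
shift [ 0.0012  0.0008 -0.0001] roll 0.0 j [-0.47  0.58  0.08  2.03 -0.08  0.54  1.44]
```

```bash
python3 -m inch '0 0 -0.04 0 0; 0 0 -0.08 0 0; 0 0 -0.1 0 0; 0 0 -0.1 0 0'; python3 go.py 0.5276 0.3846 0.28 94.7
```

```text
clock: 4.35
position: [0.5023, 0.1617, 0.2832]
ee_rot: [-0.319, 3.12, 0.003]
force: [0.9, 0.0, -0.9]
width: 0.116
gripper_force: 25.0
clk 4.35 pos [0.5023 0.1617 0.2832] closeang 101.7 tilt -1.0 F [ 0.9  0.  -0.9]
shift [-0.0699  0.2132  0.0039] roll 0.122 j [-0.49  0.42  0.11  1.96 -0.06  0.76  1.42]
```

```bash
python3 -m inch '-0.07 0.213 0 0.122 0; -0.07 0.213 0 0.122 0; -0.07 0.213 0 0.122 0; -0.07 0.213 0 0.122 0; -0.07 0.213 0 0.122 0'; python3 go.py 0.5276 0.3846 0.1855 94.7
```

```text
clock: 4.85
position: [0.5252, 0.3894, 0.2788]
ee_rot: [0.136, -3.137, -0.003]
force: [-0.1, 0.7, -0.5]
width: 0.113
gripper_force: 25.0
clk 4.85 pos [0.5252 0.3894 0.2788] closeang 95.0 tilt -1.0 F [-0.1  0.7 -0.5]
shift [-0.0021 -0.0052  0.0933] roll 0.005 j [-0.8   0.6   0.13  1.64 -0.09  0.91  1.02]
```

```bash
python3 -m inch '-0.002 -0.005 0.04 0 0; -0.002 -0.005 0.075 0 0; -0.002 -0.005 0.088 0 0; -0.002 -0.005 0.092 0 0; -0.002 -0.005 0.093 0 0'; python3 go.py 0.5276 0.3846 0.1840 94.7
python3 - <<'E'
from h import *
im=arm.get_image("scene");cv2.imwrite("pics/s3.png",cv2.resize(im[200:310,80:250,::-1],None,fx=4.5,fy=4.5,interpolation=cv2.INTER_CUBIC))
E
```

```text
clock: 5.35
position: [0.5293, 0.3794, 0.1875]
ee_rot: [0.129, -3.139, 0.0]
force: [0.0, 0.2, -0.0]
width: 0.116
gripper_force: 25.0
clk 5.35 pos [0.5293 0.3794 0.1875] closeang 94.7 tilt -1.0 F [ 0.   0.2 -0. ]
shift [0.0012 0.0054 0.0035] roll -0.0 j [-0.78  0.71  0.11  1.71 -0.11  0.73  1.04]
```

View pics/s3.png

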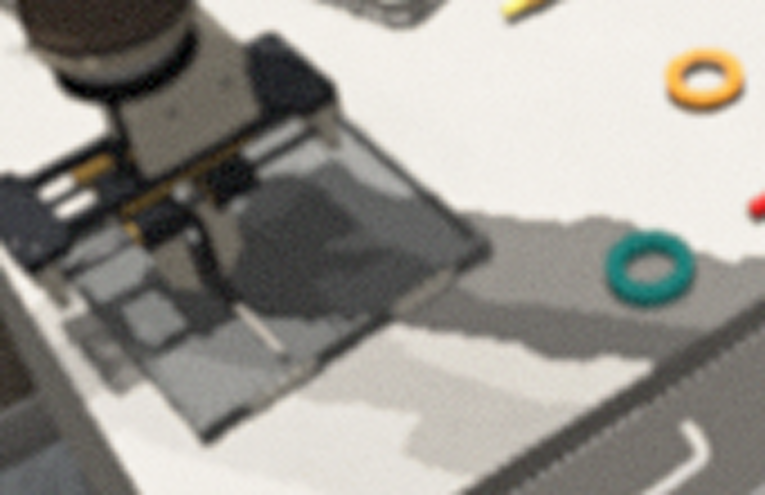

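The screwdriver is inside the far lane, with its blade tip at (280,355) clear of the front wall. I'll lower, release and lift.

```bash
python3 -m inch '0 0.003 0.002 0 0; 0 0.004 0.0035 0 0; 0 0.004 0.0035 0 0.03; 0 0.004 0.0035 0 0.03; 0 0.004 0.0035 0 0.03';  python3 -m inch '0 0 0 0 0.03; 0 0 -0.03 0 0.03; 0 0 -0.07 0 0.06; 0 0 -0.1 0 0.07; 0 0 -0.1 0 0.07'; python3 go.py 0.457 -0.0414 0.28 87.9
```

```text
clock: 5.9
position: [0.5288, 0.3833, 0.1841]
ee_rot: [-0.129, 3.139, 0.0]
force: [-0.5, 0.2, 0.2]
width: 0.304
gripper_force: 0.0
clock: 6.4
position: [0.5302, 0.3841, 0.2887]
ee_rot: [-0.128, 3.133, 0.007]
force: [0.5, -0.9, -0.4]
width: 0.54
gripper_force: 0.0
clk 6.4 pos [0.5302 0.3841 0.2887] closeang 94.7 tilt -1.0 F [ 0.5 -0.9 -0.4]
shift [ 0.1077 -0.4181  0.0062] roll 0.119 j [-0.8   0.59  0.13  1.63 -0.09  0.92  1.02]
```

```bash
python3 -m inch '0.108 -0.418 0 0.119 0.07; 0.108 -0.418 0 0.119 0.07; 0.108 -0.418 0 0.119 0.07; 0.108 -0.418 0 0.119 0.07; 0.108 -0.418 0 0.119 0.07' >/dev/null;  python3 - <<'E'
from h import *
im=arm.get_image("top");cv2.imwrite("pics/t4.png",cv2.resize(im[130:250,90:260,::-1],None,fx=4.5,fy=4.5,interpolation=cv2.INTER_CUBIC))
E
python3 go.py 0.457 -0.0414 0.28 87.9
```

```text
clk 6.95 pos [0.484  0.1261 0.2832] closeang 87.4 tilt -1.0 F [-3.9 -9.2 -1.8]
shift [ 0.0194 -0.1685  0.0042] roll -0.009 j [-0.5   0.38  0.18  2.03 -0.09  0.75  1.26]
```

View pics/t4.png

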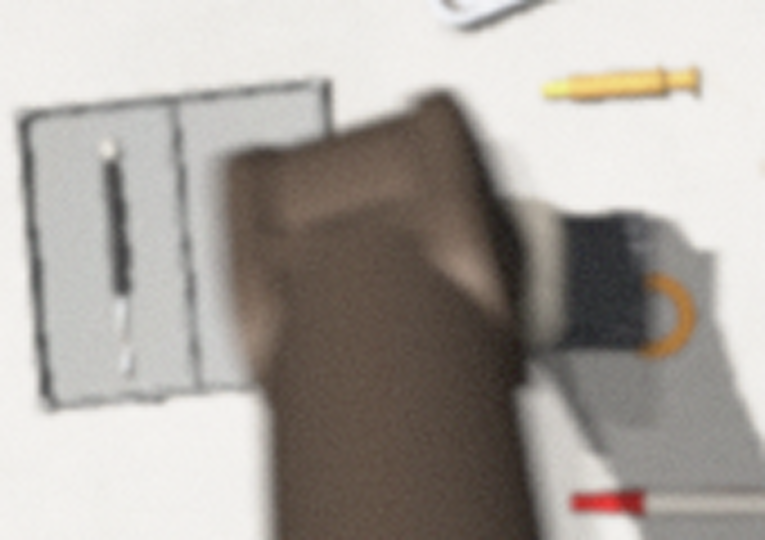

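The screwdriver lies flat in the left lane, from (108,150) to (127,370), clear of the walls. Next are the cutters.

```bash
python3 -m inch '0.019 -0.1685 0 -0.009 0.07; 0.019 -0.1685 0 -0.009 0.07; 0.019 -0.1685 0 -0.009 0.07; 0.019 -0.1685 0 -0.009 0.07; 0.019 -0.1685 0 -0.009 0.07' >/dev/null; python3 -m inch '0 0 0.04 0 0.07; 0 0 0.08 0 0.07; 0 0 0.08 0 0.07';python3 go.py 0.457 -0.0414 0.1805 87.9
python3 - <<'E'
from h import *
im=arm.get_image("scene");cv2.imwrite("pics/s5.png",cv2.resize(im[150:250,200:320,::-1],None,fx=5,fy=5,interpolation=cv2.INTER_CUBIC))
E
```

```text
clock: 7.75
position: [0.4594, -0.0295, 0.2001]
ee_rot: [-0.042, -3.134, 0.0]
force: [-0.5, 0.6, 0.0]
width: 0.761
gripper_force: 0.0
clk 7.75 pos [ 0.4594 -0.0295  0.2001] closeang 88.5 tilt -1.0 F [-0.5  0.6  0. ]
shift [ 0.0019 -0.012   0.0196] roll 0.01 j [-0.18  0.48  0.16  2.18 -0.16  0.5   1.65]
```

View pics/s5.png

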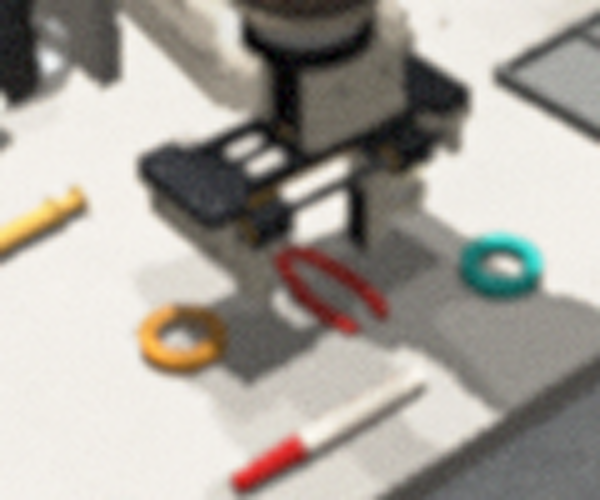

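The open fingers are above the cutters at (330,290). The grasp needs about 12 mm more to the right before I go down.

```bash
python3 -m inch '0.002 -0.012 0 0.01 0.07; 0.002 -0.012 0.01 0.01 0.07; 0.002 -0.012 0.018 0.01 0.07; 0.002 -0.012 0.0195 0.01 0.07; 0.002 -0.012 0.0195 0.01 0.07'; python3 go.py 0.457 -0.0414 0.1805 87.9
```

```text
clock: 8.3
position: [0.4587, -0.0425, 0.1843]
ee_rot: [-0.059, -3.141, -0.0]
force: [0.2, -0.4, 0.4]
width: 0.764
gripper_force: 0.0
clk 8.3 pos [ 0.4587 -0.0425  0.1843] closeang 87.8 tilt -1.0 F [ 0.2 -0.4  0.4]
shift [0.0018 0.001  0.0038] roll -0.001 j [-0.14  0.51  0.15  2.19 -0.17  0.45  1.68]
```

```bash
python3 -m inch '0 0 0 0 0.02; 0 0 0 0 0.02; 0 0 0 0 0.02; 0 0 0 0 0.02; 0 0 0 0 0.02' 30;  python3 -m inch '0 0 0 0 0.02; 0 0 0 0 0.02; 0 0 0 0 0.02';python3 go.py 0.457 -0.0414 0.1805 87.9
```

```text
clock: 8.8
position: [0.4588, -0.0425, 0.1844]
ee_rot: [0.059, 3.141, 0.0]
force: [0.6, 2.7, 6.2]
width: 0.396
gripper_force: 23.3
clock: 9.1
position: [0.459, -0.0407, 0.1858]
ee_rot: [0.056, 3.14, 0.005]
force: [-5.8, 9.8, 29.2]
width: 0.317
gripper_force: 33.4
clk 9.1 pos [ 0.459  -0.0407  0.1858] closeang 87.9 tilt -1.0 F [-5.8  9.8 29.2]
shift [ 0.002  -0.0008  0.0053] roll 0.001 j [-0.14  0.5   0.15  2.19 -0.17  0.46  1.68]
```

The vertical force is rising while the width drops, so the tips are riding up on the cutters. I'll reopen and look.

```bash
python3 -m inch '0 0 0 0 0.07; 0 0 0 0 0.07; 0 0 0 0 0.07;0 0 0 0 0.07; 0 0 -0.02 0 0.07' 15;python3 go.py 0.457 -0.0414 0.1805 87.9
python3 - <<'E'
from h import *
im=arm.get_image("scene");cv2.imwrite("pics/s6.png",cv2.resize(im[150:250,200:320,::-1],None,fx=5,fy=5,interpolation=cv2.INTER_CUBIC))
E
```

```text
clock: 9.6
position: [0.4586, -0.042, 0.2037]
ee_rot: [-0.058, -3.139, -0.001]
force: [-0.2, 0.5, 0.1]
width: 0.702
gripper_force: 0.0
clk 9.6 pos [ 0.4586 -0.042   0.2037] closeang 87.9 tilt -1.0 F [-0.2  0.5  0.1]
shift [0.0016 0.0005 0.0232] roll -0.0 j [-0.15  0.47  0.17  2.18 -0.16  0.5   1.67]
```

View pics/s6.png

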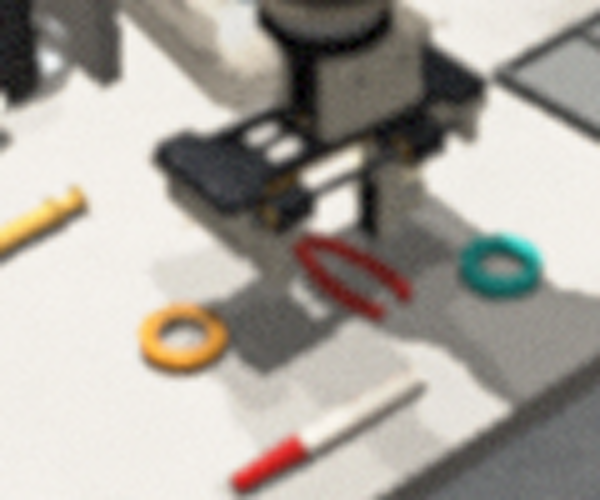

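```bash
cat > red.py <<'E'
from h import *
def f(im,n):
    m=cv2.inRange(cv2.cvtColor(im,cv2.COLOR_RGB2HSV),(0,110,60),(6,255,255))+cv2.inRange(cv2.cvtColor(im,cv2.COLOR_RGB2HSV),(172,110,60),(180,255,255))
    k=np.zeros_like(m);k[190:217,250:290]=1;m=m*k
    P=np.array([pix2w("scene",p,.006)[:2] for p in np.argwhere(m)])
    (cx,cy),wh,a=cv2.minAreaRect((P*1000).astype(np.float32))
    w,v=np.linalg.eigh(np.cov(P.T));d=v[:,1]
    print(n,len(P),P.mean(0).round(4),P.min(0).round(3),P.max(0).round(3),"rect",round(cx),round(cy),np.round(wh),round(a,1),"ang",np.degrees(np.arctan2(d[1],d[0])).round(1))
f(cv2.imread("pics/s0.png")[:,:,::-1].copy(),"before")
f(arm.get_image("scene"),"now")
E
python3 red.py
```

```text
before 112 [ 0.4542 -0.0394] [ 0.412 -0.058] [ 0.494 -0.019] rect 453 -40 [38. 81.] 82.9 ang 175.9
now 135 [ 0.4525 -0.0574] [ 0.411 -0.078] [ 0.495 -0.036] rect 453 -57 [83. 43.] 3.6 ang 179.2
```

The cutters moved about 17 mm in -y and turned about 2 degrees. I'll regrasp there, lower down and gentler.

```bash
python3 -m inch '0.0015 -0.017 0 -0.037 0.07; 0.0015 -0.017 0.01 -0.037 0.07; 0.0015 -0.017 0.02 -0.037 0.07; 0.0015 -0.017 0.0235 -0.037 0.07; 0.0015 -0.017 0.0235 -0.037 0.07' 12; python3 go.py 0.457 -0.0590 0.180 90
```

```text
clock: 10.2
position: [0.4562, -0.0591, 0.1797]
ee_rot: [-0.001, -3.139, -0.0]
force: [0.2, 0.7, 0.1]
width: 0.764
gripper_force: 0.0
clk 10.2 pos [ 0.4562 -0.0591  0.1797] closeang 90.0 tilt -1.0 F [0.2 0.7 0.1]
shift [-0.0008  0.0001 -0.0003] roll -0.001 j [-0.09  0.51  0.14  2.19 -0.16  0.44  1.74]
```

```bash
python3 -m inch '0 0 0 0 0.034; 0 0 0 0 0.034; 0 0 0 0 0.034; 0 0 0 0 0.034; 0 0 0 0 0.034' 12;  python3 -m inch '0 0 0 0 0.034; 0 0 0 0 0.034'
```

```text
clock: 10.7
position: [0.4567, -0.0595, 0.181]
ee_rot: [0.001, 3.141, 0.0]
force: [-0.8, 0.4, 0.8]
width: 0.434
gripper_force: 12.0
clock: 10.9
position: [0.4567, -0.0595, 0.181]
ee_rot: [0.001, 3.141, 0.0]
force: [0.6, 1.0, 2.0]
width: 0.438
gripper_force: 12.0
```

```bash
python3 -m inch '0 0 0 0 0.03; 0 0 0 0 0.03; 0 0 -0.02 0 0.03; 0 0 -0.06 0 0.03; 0 0 -0.1 0 0.03' 18;  python3 - <<'E'
from h import *
im=arm.get_image("scene");cv2.imwrite("pics/s7.png",cv2.resize(im[150:250,200:320,::-1],None,fx=5,fy=5,interpolation=cv2.INTER_CUBIC))
E
python3 go.py 0.505 0.2895 0.28 94.7
```

```text
clock: 11.4
position: [0.4559, -0.0597, 0.2813]
ee_rot: [-0.002, -3.139, 0.0]
force: [1.4, 0.3, -1.4]
width: 0.434
gripper_force: 18.0
clk 11.45 pos [ 0.4578 -0.0602  0.287 ] closeang 89.9 tilt -1.0 F [2.3 0.1 4.3]
shift [-0.0465  0.3498  0.0073] roll -0.084 j [-0.15  0.32  0.2   2.11 -0.1   0.71  1.69]
```

View pics/s7.png

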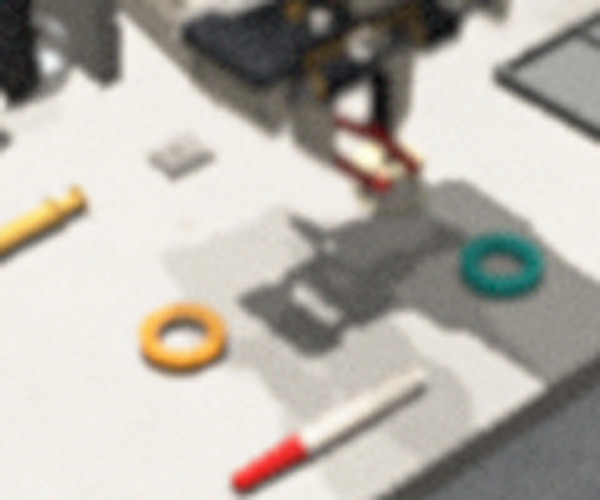

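The cutters are held level at (375,150). I'll carry them to the near lane.

```bash
python3 -m inch '-0.049 0.2 0 -0.084 0.03; -0.049 0.2 0 -0.084 0.03; -0.049 0.3 0 -0.084 0.03; -0.049 0.35 0 -0.084 0.03; -0.049 0.35 0 -0.084 0.03' 18 >/dev/null;  python3 go.py 0.508 0.2893 0.28 94.7
```

```text
clk 11.95 pos [0.4959 0.1885 0.2806] closeang 94.7 tilt -1.0 F [ 2.1  0.1 -0.7]
shift [-0.0204  0.0995  0.0006] roll 0.001 j [-0.56  0.43  0.13  1.95 -0.08  0.77  1.27]
```

```bash
python3 -m inch '-0.02 0.0995 0 0 0.03; -0.02 0.0995 0 0 0.03; -0.02 0.0995 0.03 0 0.03; -0.02 0.0995 0.05 0 0.03; -0.02 0.0995 0.05 0 0.03' 18 >/dev/null;  python3 go.py 0.508 0.2893 0.184 94.7
```

```text
clk 12.45 pos [0.5064 0.2871 0.2278] closeang 94.8 tilt -1.0 F [-0.6 -0.9 -0.4]
shift [-0.002   0.0022  0.0438] roll 0.002 j [-0.69  0.57  0.12  1.86 -0.09  0.72  1.13]
```

Finger clearance in the lane is only about 6 mm per side, so I'll refine the tray position from the saved top picture.

Run:
```python
from h import *
g=cv2.cvtColor(cv2.imread("pics/t1.png"),cv2.COLOR_BGR2GRAY).astype(np.float32)
c=arm.get_calibration("top");K=np.array(c["intrinsics"]);D=np.array(c["distortion"],float);T=np.array(c["pose"])
def w2p(P):
    Q=(np.asarray(P)-T[:3,3])@T[:3,:3];Q=Q*[1,-1,-1]
    return cv2.projectPoints(Q,np.zeros(3),np.zeros(3),K,D)[0][:,0]
def prof(cx,cy,ang,half,z):
    # rows along tray x averaged; profile along tray y
    ex=np.array([np.cos(ang),np.sin(ang)]);ey=np.array([-ex[1],ex[0]])
    t=np.arange(-half,half,.001);out=[]
    for s in np.linspace(-.05,.05,41)*(.6 if half<.1 else 1):
        P=np.array([[cx,cy]])+s*ex+t[:,None]*ey
        p=w2p(np.c_[P,np.full(len(t),z)]).astype(np.float32)
        out.append(cv2.remap(g,p[:,0],p[:,1],cv2.INTER_LINEAR)[:,0] if False else cv2.remap(g,p[None,:,0],p[None,:,1],cv2.INTER_LINEAR)[0])
    m=np.mean(out,0);return t,m
for n,cx,cy,a,half in[("tool y",.5165,.3365,4.7,.11),("roll y",.488,-.3595,1.6,.1),("tool x",.5165,.3365,4.7-90,.11),("roll x",.488,-.3595,1.6-90,.075)]:
    t,m=prof(cx,cy,np.radians(a),half,.014)
    from scipy.signal import find_peaks
    i,pr=find_peaks(-m,prominence=10)
    print(n,[(int(round(t[k]*1000)),int(m[k])) for k in i])
```

```text
tool y [(-92, 123), (1, 128), (94, 100)]
roll y [(-81, 108), (2, 129), (85, 129)]
tool x [(-86, 156), (92, 131)]
roll x [(-54, 151), (55, 136)]
```

```bash
python3 -m inch '-0.004 0.0025 0 0.002 0.03; -0.004 0.0025 0.015 0.002 0.03; -0.004 0.0025 0.03 0.002 0.03; -0.004 0.0025 0.038 0.002 0.03; -0.004 0.0025 0.041 0.002 0.03' 18;  python3 go.py 0.510 0.2897 0.184 94.7
```

```text
clock: 12.95
position: [0.5119, 0.2902, 0.1901]
ee_rot: [-0.126, 3.139, 0.0]
force: [-0.6, -0.6, -1.0]
width: 0.435
gripper_force: 18.0
clk 12.95 pos [0.5119 0.2902 0.1901] closeang 94.6 tilt -1.0 F [-0.6 -0.6 -1. ]
shift [ 0.0019 -0.0003  0.0061] roll -0.002 j [-0.68  0.63  0.11  1.87 -0.1   0.65  1.14]
```

```bash
python3 -m inch '0 0 0.003 0 0.03; 0 0 0.0055 0 0.03; 0 0 0.0055 0 0.03; 0 0 0.0055 0 0.03;0 0 0.0055 0 0.045' 18; python3 -m inch '0 0 0 0 0.045; 0 0 0 0 0.045; 0 0 0 0 0.045'; python3 -m inch '0 0 -0.02 0 0.045; 0 0 -0.06 0 0.045; 0 0 -0.1 0 0.07;0 0 -0.1 0 0.07' ; python3 go.py 0.4705 0.0525 0.28 90
```

```text
clock: 13.45
position: [0.5117, 0.2904, 0.1846]
ee_rot: [-0.127, 3.139, 0.0]
force: [0.7, -0.4, 0.3]
width: 0.472
gripper_force: 0.0
clock: 13.75
position: [0.5116, 0.2904, 0.1845]
ee_rot: [-0.127, 3.139, 0.0]
force: [-0.8, 0.0, -0.1]
width: 0.488
gripper_force: 0.0
clock: 14.15
position: [0.5132, 0.2911, 0.2896]
ee_rot: [-0.127, 3.132, 0.007]
force: [0.3, 0.6, -0.3]
width: 0.613
gripper_force: 0.0
clk 14.15 pos [0.5132 0.2911 0.2896] closeang 94.6 tilt -1.0 F [ 0.3  0.6 -0.3]
shift [ 0.0619 -0.2344  0.0081] roll 0.081 j [-0.7   0.49  0.13  1.8  -0.08  0.84  1.12]
```

```bash
python3 -m inch '0.062 -0.234 0 0.08 0.078; 0.062 -0.234 0 0.08 0.078; 0.062 -0.234 0 0.08 0.078; 0.062 -0.234 0 0.08 0.078; 0.062 -0.234 0 0.08 0.078' > /dev/null; python3 -m inch '0.003 -0.012 0 0 0.078; 0.003 -0.012 0.03 0 0.078' ; python3 go.py 0.4705 0.0525 0.1805 90;  python3 - <<'E'
from h import *
im=arm.get_image("top");cv2.imwrite("pics/t8.png",cv2.resize(im[130:250,90:260,::-1],None,fx=4.5,fy=4.5,interpolation=cv2.INTER_CUBIC))
E
```

```text
clock: 14.85
position: [0.4667, 0.0378, 0.2564]
ee_rot: [0.005, 3.136, 0.001]
force: [0.4, 0.8, -0.3]
width: 0.847
gripper_force: 0.0
clk 14.85 pos [0.4667 0.0378 0.2564] closeang 89.8 tilt -1.0 F [ 0.4  0.8 -0.3]
shift [-0.0033  0.0146  0.0759] roll -0.003 j [-0.33  0.38  0.17  2.13 -0.11  0.64  1.48]
```

View pics/t8.png

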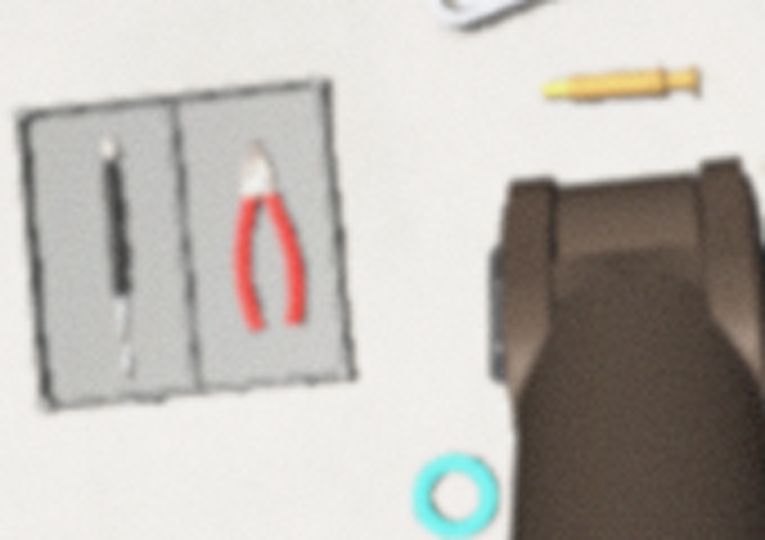

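Both tools lie flat, one per lane: the screwdriver at (118,260) and the cutters at (268,240). Next is the tape.

```bash
python3 -m inch '-0.0035 0.0145 0 0 0.078; -0.0035 0.0145 0.03 0 0.078; -0.0035 0.0145 0.06 0 0.078; -0.0035 0.0145 0.074 0 0.078; -0.0035 0.0145 0.076 0 0.078' > /dev/null; python3 -m inch '0 0 0 0 0.078'; python3 go.py 0.4705 0.0525 0.1805 90
```

```text
clock: 15.5
position: [0.4697, 0.0568, 0.1788]
ee_rot: [0.006, -3.141, -0.001]
force: [-0.6, 0.5, -0.1]
width: 0.853
gripper_force: 0.0
clk 15.5 pos [0.4697 0.0568 0.1788] closeang 90.2 tilt -1.0 F [-0.6  0.5 -0.1]
shift [-0.0008 -0.0043 -0.0017] roll 0.004 j [-0.33  0.53  0.13  2.16 -0.15  0.46  1.49]
```

```bash
python3 -m inch '-0.001 -0.0043 -0.002 0 0.078; -0.001 -0.0043 -0.002 0 0.045; -0.001 -0.0043 -0.002 0 0.045; -0.001 -0.0043 -0.002 0 0.045; -0.001 -0.0043 -0.002 0 0.045' 15; python3 -m inch '0 0 0 0 0.045; 0 0 0 0 0.045;0 0 0 0 0.045'; python3 go.py 0.44 -0.15 0.28 2
```

```text
clock: 16.0
position: [0.4702, 0.0504, 0.1804]
ee_rot: [-0.002, 3.141, 0.0]
force: [-0.5, 0.3, 1.8]
width: 0.552
gripper_force: 15.3
clock: 16.3
position: [0.4702, 0.0504, 0.1804]
ee_rot: [-0.002, 3.141, 0.0]
force: [-0.3, 0.6, 2.4]
width: 0.551
gripper_force: 15.0
clk 16.3 pos [0.4702 0.0504 0.1804] closeang 90.1 tilt -1.0 F [-0.3  0.6  2.4]
shift [ 0.0305 -0.2003 -0.0996] roll 1.537 j [-0.32  0.52  0.13  2.16 -0.15  0.46  1.5 ]
```

```bash
python3 -m inch '0 0 -0.03 0 0.045; 0.005 -0.02 -0.07 0.1 0.045; 0.02 -0.06 -0.1 0.25 0.045; 0.03 -0.1 -0.1 0.4 0.045; 0.03 -0.14 -0.1 0.55 0.045' 15; python3 go.py 0.44 -0.30 0.28 1.6
```

```text
clock: 16.8
position: [0.439, -0.0912, 0.2813]
ee_rot: [0.86, 3.021, 0.002]
force: [-0.5, 0.6, -0.1]
width: 0.555
gripper_force: 15.0
clk 16.8 pos [ 0.439  -0.0912  0.2813] closeang 58.2 tilt -1.0 F [-0.5  0.6 -0.1]
shift [-0.1108 -0.177   0.0012] roll 0.988 j [-0.2   0.32  0.36  2.16 -0.18  0.69  1.29]
```

```bash
python3 -m inch '-0.111 -0.177 0 0.75 0.045; -0.111 -0.177 0 0.75 0.045; -0.111 -0.177 0 0.75 0.045; -0.111 -0.177 0 0.75 0.045; -0.111 -0.177 0 0.75 0.045' 15; python3 go.py 0.489 -0.3995 0.28 1.6
```

```text
clock: 17.3
position: [0.4411, -0.3051, 0.2809]
ee_rot: [1.915, 2.486, -0.005]
force: [-0.5, 0.8, 0.2]
width: 0.554
gripper_force: 15.0
clk 17.3 pos [ 0.4411 -0.3051  0.2809] closeang 14.8 tilt -1.0 F [-0.5  0.8  0.2]
shift [-0.1035  0.0222  0.0014] roll 0.231 j [ 0.08  0.48  0.58  1.97 -0.35  0.79  1.12]
```

```bash
python3 -m inch '-0.105 0.022 0 0.231 0.045; -0.105 0.022 0 0.231 0.045; -0.105 0.022 0 0.231 0.045; -0.105 0.022 0.03 0.231 0.045; -0.105 0.022 0.05 0.231 0.045' 15; python3 -m inch '0 0 0 0 0.045'; python3 go.py 0.4885 -0.3995 0.184 1.6
```

```text
clock: 17.8
position: [0.4917, -0.3939, 0.2287]
ee_rot: [-2.175, -2.265, 0.001]
force: [-0.0, 0.8, -0.3]
width: 0.553
gripper_force: 15.0
clock: 17.9
position: [0.491, -0.3927, 0.2274]
ee_rot: [-2.171, -2.263, 0.001]
force: [-0.5, 0.2, -1.0]
width: 0.554
gripper_force: 15.0
clk 17.9 pos [ 0.491  -0.3927  0.2274] closeang 2.4 tilt -1.0 F [-0.5  0.2 -1. ]
shift [-0.0068 -0.0026  0.0434] roll 0.013 j [ 0.22  0.69  0.57  1.77 -0.48  0.83  1.06]
```

```bash
python3 -m inch '-0.007 -0.0026 0.01 0.013 0.045; -0.007 -0.0026 0.025 0.013 0.045; -0.007 -0.0026 0.036 0.013 0.045; -0.007 -0.0026 0.042 0.013 0.045; -0.007 -0.0026 0.043 0.013 0.045' 15; python3 go.py 0.4885 -0.3995 0.184 1.6
```

```text
clock: 18.4
position: [0.4896, -0.4006, 0.1864]
ee_rot: [-2.189, -2.251, 0.0]
force: [0.5, 1.0, -1.1]
width: 0.552
gripper_force: 15.0
clk 18.4 pos [ 0.4896 -0.4006  0.1864] closeang 1.6 tilt -1.0 F [ 0.5  1.  -1.1]
shift [ 0.0011 -0.0011  0.0024] roll 0.0 j [ 0.25  0.74  0.54  1.78 -0.53  0.76  1.09]
```

```bash
python3 -m inch '0 0 0.002 0 0.045; 0 0 0.002 0 0.045; 0 0 0.002 0 0.058; 0 0 0.002 0 0.058; 0 0 0.002 0 0.058' 15; python3 -m inch '0 0 0 0 0.058; 0 0 -0.02 0 0.058;0 0 -0.06 0 0.058; 0 0 -0.1 0 0.07; 0 0 -0.1 0 0.078'; python3 go.py 0.45 -0.27 0.28 45
```

```text
clock: 18.9
position: [0.4899, -0.401, 0.1856]
ee_rot: [2.19, 2.252, 0.0]
force: [0.8, -0.2, -0.4]
width: 0.631
gripper_force: 0.0
clock: 19.4
position: [0.4907, -0.4028, 0.2907]
ee_rot: [2.185, 2.246, 0.002]
force: [-0.3, -0.3, 0.5]
width: 0.756
gripper_force: 0.0
clk 19.4 pos [ 0.4907 -0.4028  0.2907] closeang 1.6 tilt -1.0 F [-0.3 -0.3  0.5]
shift [ 0.1339 -0.0371  0.0098] roll -0.758 j [ 0.2   0.62  0.63  1.72 -0.44  0.94  1.02]
```

```bash
python3 -m inch '0.134 -0.037 0 -0.74 0.08; 0.134 -0.037 0 -0.74 0.08; 0.134 -0.037 0 -0.74 0.08; 0.134 -0.037 0 -0.74 0.08; 0.134 -0.037 0 -0.74 0.08' 15 >/dev/null
python3 - <<'E'
from h import *
im=arm.get_image("top");cv2.imwrite("pics/t9.png",cv2.resize(im[150:260,290:430,::-1],None,fx=5,fy=5,interpolation=cv2.INTER_CUBIC))
for c in("top","scene"):
    for r in arm.place_of(c,"solder_spool")[:2]: print(c,r["conf"],r["point"],pix2w(c,r["point"]).round(4))
E
python3 go.py 0.4995 -0.138 0.28 75
```

```text
top 0.72 [187.2, 302.5] [ 0.5023 -0.1335  0.    ]
scene 0.47 [187.4, 275.4] [ 0.5072 -0.1319  0.    ]
clk 20.05 pos [ 0.4489 -0.2681  0.2853] closeang 43.8 tilt -1.0 F [ 0.5 -0.2  0.2]
shift [0.0589 0.1266 0.0053] roll -0.544 j [ 0.1   0.43  0.45  1.99 -0.26  0.78  1.47]
```

View pics/t9.png

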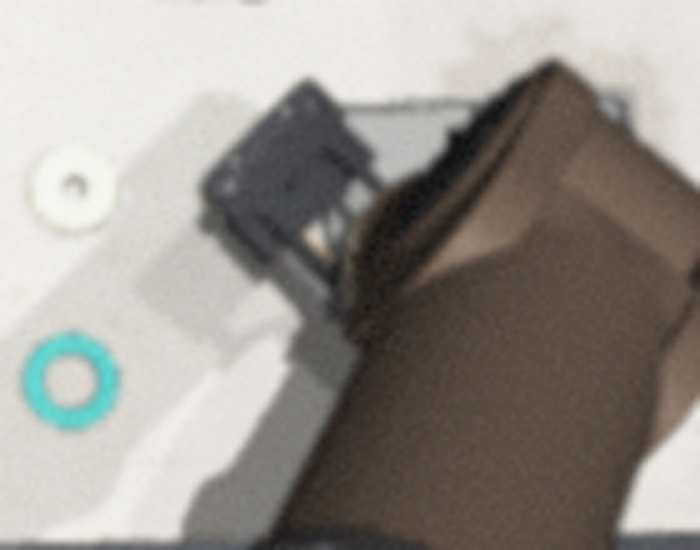

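The spool stands at (73,187) in the crop, giving a world position of about (0.501, -0.136). I'll approach it.

```bash
python3 -m inch '0.061 0.127 0 -0.54 0.084; 0.061 0.127 0 -0.54 0.084; 0.061 0.127 0 -0.54 0.084; 0.061 0.127 0.02 -0.54 0.084; 0.061 0.127 0.04 -0.54 0.084' 15 >/dev/null; python3 -m inch '0 0 0 0 0.084';python3 go.py 0.501 -0.136 0.182 75;  python3 - <<'E'
from h import *
im=arm.get_image("scene");cv2.imwrite("pics/s10.png",cv2.resize(im[130:230,230:350,::-1],None,fx=5,fy=5,interpolation=cv2.INTER_CUBIC))
E
```

```text
clock: 20.65
position: [0.4972, -0.1357, 0.2432]
ee_rot: [-0.417, -3.109, -0.0]
force: [0.1, -0.5, 1.0]
width: 0.918
gripper_force: 0.0
clk 20.65 pos [ 0.4972 -0.1357  0.2432] closeang 74.7 tilt -1.0 F [ 0.1 -0.5  1. ]
shift [-0.004   0.0007  0.0612] roll -0.005 j [-0.04  0.47  0.27  2.03 -0.19  0.67  1.66]
```

View pics/s10.png

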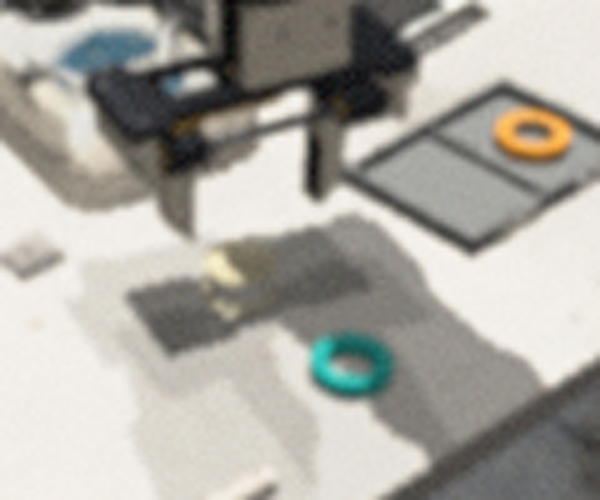

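The tape is flat in the far bay at (533,133), and the spool at (240,265) is centred below the fingers.

```bash
python3 -m inch '-0.004 0.0005 0.015 0 0.084; -0.004 0.0005 0.03 0 0.084; -0.004 0.0005 0.045 0 0.084; -0.004 0.0005 0.058 0 0.084; -0.004 0.0005 0.06 0 0.084'; python3 -m inch '0 0 0 0 0.04; 0 0 0 0 0.04; 0 0 0 0 0.04; 0 0 0 0 0.04; 0 0 0 0 0.04' 25; python3 -m inch '0 0 0 0 0.04; 0 0 0 0 0.04';python3 go.py 0.45 -0.2 0.28 30
```

```text
clock: 21.2
position: [0.5018, -0.1367, 0.184]
ee_rot: [-0.414, -3.113, 0.0]
force: [0.2, -0.2, 0.9]
width: 0.917
gripper_force: 0.0
clock: 21.7
position: [0.5022, -0.1365, 0.1857]
ee_rot: [0.412, 3.114, 0.0]
force: [0.2, 0.1, 0.6]
width: 0.529
gripper_force: 0.0
clock: 21.9
position: [0.5022, -0.1363, 0.1856]
ee_rot: [0.411, 3.114, 0.001]
force: [1.0, 1.9, 3.1]
width: 0.456
gripper_force: 25.0
clk 21.9 pos [ 0.5022 -0.1363  0.1856] closeang 75.0 tilt -1.0 F [1.  1.9 3.1]
shift [ 0.0339 -0.075  -0.0945] roll 0.785 j [-0.    0.57  0.23  2.05 -0.24  0.54  1.7 ]
```

The grip reads 42 mm against 47 mm, and the tips stand about 7 mm up. I'll reopen, lower so both flanges are held, and regrip.

```bash
python3 -m inch '0 0 0 0 0.07; 0 0 0 0 0.07; 0 0 0 0 0.07; 0 0 0 0 0.07'
python3 - <<'E'
from h import *
im=arm.get_image("scene");cv2.imwrite("pics/s11.png",cv2.resize(im[130:230,230:350,::-1],None,fx=5,fy=5,interpolation=cv2.INTER_CUBIC))
E
python3 go.py 0.501 -0.136 0.18 75
```

```text
clock: 22.3
position: [0.5019, -0.1366, 0.1852]
ee_rot: [-0.412, -3.114, 0.0]
force: [0.1, 0.3, 0.3]
width: 0.733
gripper_force: 0.0
clk 22.35 pos [ 0.502  -0.1366  0.1852] closeang 74.9 tilt -1.0 F [-0.6  1.  -0.4]
shift [0.0011 0.0004 0.0052] roll -0.001 j [-0.    0.57  0.23  2.05 -0.24  0.54  1.7 ]
```

View pics/s11.png

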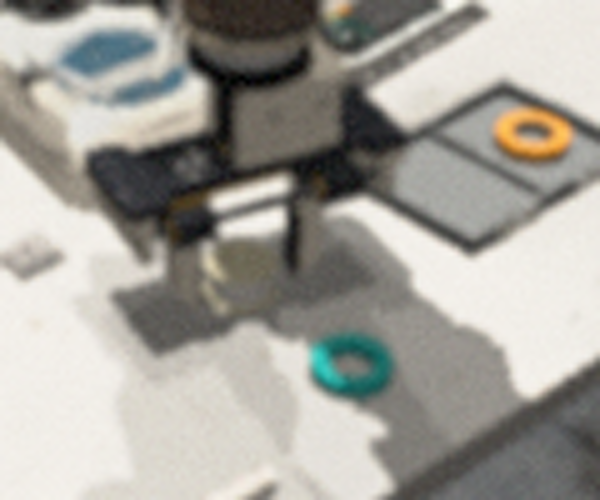

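The spool still stands upright between the fingers at (240,275). I'll lower 5 mm and regrip.

```bash
python3 -m inch '-0.001 0.001 0.003 0 0.07; -0.001 0.001 0.0055 0 0.07; -0.001 0.001 0.0055 0 0.07; -0.001 0.001 0.0055 0 0.04; -0.001 0.001 0.0055 0 0.04' 20; python3 -m inch '0 0 0 0 0.04; 0 0 0 0 0.04; 0 0 0 0 0.04; 0 0 0 0 0.04';python3 go.py 0.45 -0.2 0.28 30;python3 -c "
from h import *
for r in arm.place_of('scene','solder_spool')[:2]: print(r['conf'],r['point'],pix2w('scene',r['point']).round(4))"
```

```text
clock: 22.85
position: [0.5033, -0.1358, 0.1798]
ee_rot: [-0.412, -3.114, -0.0]
force: [0.0, -0.8, 0.2]
width: 0.637
gripper_force: 0.0
clock: 23.25
position: [0.5033, -0.1359, 0.18]
ee_rot: [0.412, 3.114, 0.0]
force: [-1.3, 0.1, 1.9]
width: 0.461
gripper_force: 20.3
clk 23.25 pos [ 0.5033 -0.1359  0.18  ] closeang 74.9 tilt -1.0 F [-1.3  0.1  1.9]
shift [ 0.0348 -0.0758 -0.1001] roll 0.784 j [-0.    0.58  0.22  2.05 -0.24  0.53  1.7 ]
0.6 [186.5, 278.3] [ 0.5046 -0.1422  0.    ]
```

```bash
python3 -m inch '0 0 -0.01 0 0.04; 0 0 -0.02 0 0.04; 0 0 -0.03 0 0.04; 0 0 -0.03 0 0.04; 0 0 -0.03 0 0.04' 25
python3 - <<'E'
from h import *
im=arm.get_image("scene");cv2.imwrite("pics/s12.png",cv2.resize(im[130:230,230:350,::-1],None,fx=5,fy=5,interpolation=cv2.INTER_CUBIC))
for r in arm.place_of('scene','solder_spool')[:2]: print(r['conf'],r['point'],pix2w('scene',r['point'],0.03).round(4))
E
```

```text
clock: 23.8
position: [0.5034, -0.1357, 0.2103]
ee_rot: [0.411, 3.113, 0.0]
force: [-0.8, 0.3, -2.6]
width: 0.455
gripper_force: 25.2
0.71 [178.7, 277.3] [ 0.5085 -0.1406  0.03  ]
```

The spool is lifted. I'll carry it back out in front, turning as it goes.

```bash
python3 -m inch '0.02 0 -0.03 0 0.04; 0.045 -0.01 -0.065 0.1 0.04; 0.05 -0.035 -0.07 0.25 0.04; 0.05 -0.07 -0.07 0.4 0.04; 0.05 -0.1 -0.07 0.55 0.04' 25; python3 go.py 0.44 -0.31 0.28 1.6
```

```text
clock: 24.4
position: [0.4283, -0.2204, 0.2801]
ee_rot: [1.25, 2.882, 0.0]
force: [-0.6, -0.8, -2.1]
width: 0.454
gripper_force: 25.5
clk 24.4 pos [ 0.4283 -0.2204  0.2801] closeang 43.1 tilt -1.0 F [-0.6 -0.8 -2.1]
shift [-0.0734 -0.0527  0.0001] roll 0.724 j [ 0.01  0.38  0.46  2.09 -0.25  0.72  1.38]
```

```bash
python3 -m inch '-0.073 -0.053 0 0.724 0.04; -0.073 -0.053 0 0.724 0.04; -0.073 -0.053 0 0.724 0.04; -0.073 -0.053 0 0.724 0.04; -0.073 -0.053 0 0.724 0.04' 25 >/dev/null; python3 -m inch '0 0 0 0 0.04'; python3 go.py 0.4868 -0.3155 0.25 1.6
```

```text
clock: 25.0
position: [0.4406, -0.3086, 0.2792]
ee_rot: [-2.185, -2.256, 0.001]
force: [0.2, -0.1, -1.8]
width: 0.456
gripper_force: 25.8
clk 25.0 pos [ 0.4406 -0.3086  0.2792] closeang 1.8 tilt -1.0 F [ 0.2 -0.1 -1.8]
shift [-0.0084  0.0459  0.0291] roll 0.004 j [ 0.04  0.5   0.66  1.97 -0.41  0.81  0.96]
```

```bash
python3 -m inch '-0.008 0.046 0 0 0.04; -0.008 0.046 0.01 0 0.04; -0.008 0.046 0.04 0 0.04; -0.008 0.046 0.07 0 0.04; -0.008 0.046 0.085 0 0.04' 25 >/dev/null; python3 -m inch '0 0 0 0 0.04'; python3 go.py 0.4868 -0.3155 0.184 1.6
python3 -c "
from h import *
for r in arm.place_of('scene','solder_spool')[:2]: print(r['conf'],r['point'],pix2w('scene',r['point'],0.013).round(4))"
```

```text
clock: 25.6
position: [0.4863, -0.3147, 0.1929]
ee_rot: [-2.179, -2.258, 0.001]
force: [-0.4, 0.9, -1.3]
width: 0.457
gripper_force: 25.8
clk 25.6 pos [ 0.4863 -0.3147  0.1929] closeang 2.1 tilt -1.0 F [-0.4  0.9 -1.3]
shift [-0.0008  0.0005  0.0089] roll 0.008 j [ 0.11  0.67  0.55  1.92 -0.53  0.7   1.01]
0.71 [178.7, 277.3] [ 0.5252 -0.1563  0.013 ]
```

```bash
python3 -m inch '0 0 0.005 0.005 0.04; 0 0 0.0085 0.005 0.04; 0 0 0.0092 0.005 0.04; 0 0 0.0092 0.005 0.04' 25; python3 -m inch '0 0 0 0 0.055; 0 0 0 0 0.055; 0 0 0 0 0.055; 0 0 0 0 0.055'; python3 -m inch '0 0 -0.02 0 0.055; 0 0 -0.06 0 0.055; 0 0 -0.1 0 0.055; 0 0 -0.1 0 0.055'; python3 go.py 0.4 -0.1 0.30 45
```

```text
clock: 26.05
position: [0.4871, -0.3153, 0.186]
ee_rot: [2.188, 2.253, 0.0]
force: [-0.6, 0.7, -1.5]
width: 0.455
gripper_force: 25.8
clock: 26.45
position: [0.487, -0.3153, 0.1858]
ee_rot: [2.189, 2.253, 0.0]
force: [-0.6, -0.2, 0.2]
width: 0.597
gripper_force: 0.0
clock: 26.85
position: [0.488, -0.3169, 0.2905]
ee_rot: [2.184, 2.247, 0.003]
force: [0.8, -0.0, -1.2]
width: 0.601
gripper_force: 0.0
clk 26.85 pos [ 0.488  -0.3169  0.2905] closeang 1.6 tilt -1.0 F [ 0.8 -0.  -1.2]
shift [ 0.2192 -0.0817 -0.0109] roll -0.757 j [ 0.03  0.55  0.66  1.85 -0.43  0.88  0.92]
```

```bash
python3 -m inch '0.22 -0.08 -0.01 0 0.055; 0.22 -0.08 -0.01 0 0.055; 0.22 -0.08 -0.01 0 0.055; 0.22 -0.08 -0.01 0 0.055; 0.22 -0.08 -0.01 0 0.055'; python3 -m inch '0 0 0 0 0.055;0 0 0 0 0.055'
python3 - <<'E'
from h import *
im=arm.get_image("top");sc=arm.get_image("scene")
a=cv2.resize(im[120:260,90:430,::-1],None,fx=2.3,fy=2.3,interpolation=cv2.INTER_CUBIC)[:,:780]
b=cv2.resize(sc[130:225,230:360,::-1],None,fx=2.8,fy=2.8,interpolation=cv2.INTER_CUBIC)
o=np.zeros((a.shape[0]+b.shape[0],780,3),np.uint8);o[:a.shape[0],:a.shape[1]]=a;o[a.shape[0]:,:b.shape[1]]=b
print(o.shape);cv2.imwrite("pics/f.png",o)
for c in("top","scene"):
  for q in["solder_spool","tape_roll","screwdriver","cutters"]:
    for r in arm.place_of(c,q)[:3]: print(c,q,round(r['conf'],2),np.round(r['point']),pix2w(c,r['point'],0.003).round(3))
E
```

```text
clock: 27.35
position: [0.3989, -0.0951, 0.2952]
ee_rot: [-2.186, -2.254, 0.0]
force: [1.1, -0.3, -0.4]
width: 0.599
gripper_force: 0.0
clock: 27.55
position: [0.4007, -0.097, 0.2957]
ee_rot: [2.186, 2.256, 0.001]
force: [0.6, -0.4, 0.2]
width: 0.599
gripper_force: 0.0
(588, 780, 3)
top solder_spool 0.67 [191. 365.] [ 0.489 -0.304  0.003]
top tape_roll 0.56 [239. 192.] [0.366 0.172 0.003]
top tape_roll 0.46 [186. 402.] [ 0.499 -0.408  0.003]
top screwdriver 0.68 [186. 115.] [0.515 0.386 0.003]
top cutters 0.83 [183. 148.] [0.522 0.294 0.003]
top cutters 0.28 [184. 116.] [0.521 0.383 0.003]
scene tape_roll 0.82 [260. 221.] [0.37  0.183 0.003]
scene tape_roll 0.44 [204. 302.] [ 0.392 -0.134  0.003]
scene screwdriver 0.47 [266. 126.] [0.513 0.384 0.003]
scene cutters 0.52 [248. 155.] [0.518 0.296 0.003]
```

View pics/f.png

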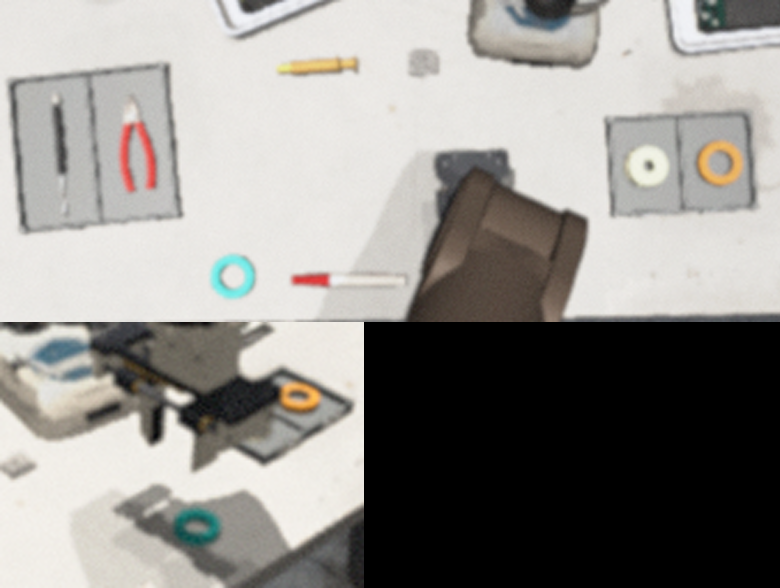

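The spool at (648,165) and the tape at (720,162) lie one to a bay. Both tools are in their lanes, and the syringe and screw box haven't moved. The arm is clear, so I'm handing in.

```bash
python3 -c "
from cell import arm
print(arm.sign_off())"
```

```text
the job is handed in; nothing more can be done
None
```

I handed the job in at about 28 s: the last pictures show the screwdriver and cutters in separate lanes of the long tray and the amber tape and solder spool in separate bays of the small one, with the screw box and flux syringe not moved; my first grip on the cutters slipped and slid them about 17 mm before I regripped.

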